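# Pack three hat-shaped bearing housings tight, alternately up and down

## Robot

A 7-joint arm with a two-finger parallel gripper is mounted at the origin on a cart in front of the work surface, level with it; the furniture and walls round the work are solid. World frame = base frame: x ahead of the robot, y to its left, z up, the work surface at z = 0. Lengths are in m, angles in rad, forces in N, time in s.
With the tool pointing down it reaches from about 0.425 to 0.95 m from the base axis. Payload 4.7 kg.
Tool frame: the origin (TCP) lies between the finger pads; the fingertips stand 25 mm ahead of it and the grasp point (between the pads) lies 6 mm ahead of it; z points along the fingers, y is the line along which they close (so a half turn about z gives the same grasp; the last joint's range is limited). The gripper opens to 85 mm and grips with 20 to 120 N. Pads are 22 mm wide; open, the fingers measure 114 mm over their backs; the gripper's body (76 mm by 85 mm) begins 54 mm behind the grasp point. The pads swing forward as they close: fully open they stand 13 mm farther back than shut.
Start: joints at [-1.249, 0.469, -0.049, 1.532, 0.024, 1.141, -0.082], TCP at [0.232, 0.634, 0.256] pointing down, gripper open.
Joint ranges: [-2.59, 2.59], [-0.33, 1.99], [-1.39, 1.29], [0.1, 2.45], [-1.04, 4.18], [0.21, 1.99], [-2.66, 2.66]. Speed limits (rad/s): [2.57, 2.57, 3.14, 3.14, 3.14, 3.14, 3.14].

## Interface

Orientations are given as a 3x3 rotation matrix whose columns are the frame's x, y, z axes.
In Python, from rig import * gives the robot as it stands. Calls block until the motion is done:
- movep(position, orientation): joint-space move of the TCP to a pose.
- move_l(position, attitude=None, feed=0.15, until_force=None): straight line of the TCP; attitude=None keeps the orientation; feed is the mean speed in m/s. With until_force (N) it stops when the force on the tool has changed by that much, and returns True; else False.
- move_joints(angles): joint-space move.
- command_gripper(opening, newtons=None): finger opening in m; newtons is the grip in N (None keeps the last); returns when the fingers have stopped.
- sleep(seconds).
- inverse_kinematics(position, orientation): joint angles nearest the present ones, or None.
- sense(): the state.
- camera(name): name is "scene" or "top" or "wrist"; returns (picture, depth): 480x640x3 uint8, red, green, blue; 480x640 float32, m along the optical axis (not along the pixel's ray), 0 where there is no reading.
- camera_params(name): a dict with "K" (3x3 intrinsics, pixels), "dist" ([k1, k2, p1, p2, k3] as OpenCV has them; the pictures are not rectified), "position" and "rotation" of the camera in the world; the wrist camera has in their place "tool_from_camera" (4x4, takes a point from camera to tool coordinates, whose origin is the TCP and whose axes are the flange's). Camera axes: x right, y down, z forward; pixel columns grow to the right and rows downward; lengths in m; the calibration is good to about 2 mm. A picture is of the moment at which its call begins: read the wrist's pose just before it. camera_params takes no time and is no camera call.
A pose or a line that the arm cannot do raises Unreachable and nothing moves.
- finish_job(): hands the job in; it is judged then, once.
The state is a dict: "time_s": time; "joint_pos": joint angles; "qd": joint speeds; "joint_efforts": joint torques, N m; "position": TCP position; "tcp_rot": TCP orientation; "wrist_force": force on the tool from outside, world axes, zero at the start; "ft_torque": the same for the moment, N m; "finger_gap": finger opening in m; "gripper_force": force on a finger pad.
Only numpy, scipy, OpenCV 4.12 (cv2) and the standard library are available. Lean on these libraries where they do the work, as an engineer would, in place of code of your own. Each camera call takes 0.05 s, during which the arm holds its last target. There are 200 camera calls.

## Task

Pack all three hat-shaped bearing housings tight into the shallow steel carrier, alternately up and down: the one already in it stays there crown up, a second goes crown up flat into the free end, and the third is turned over and set crown down between the two crowns, so that its crown stands on their brims and its brim lies level across both crown tops, in line with the carrier. Do not push the loose dropper bottle, orange-capped jar or small beaker about or knock them over.

Things in the scene. Friction and masses are not known exactly. Their poses are not given: they have to be found in the camera images.
- housing_a: aluminium hat: brim 120 mm (own y) x 58 (x) x 12 thick; centred on it a round crown 58 mm wide, 40 high (52 over all), its two flat cheeks (34 long) flush with the brim's long sides; 0.25 to 0.42 kg. Origin: centre of the brim's flat face; own +z points to the crown's top. Starts crown up in the carrier, at its -y end.
- housing_b: aluminium hat: brim 120 mm (own y) x 58 (x) x 12 thick; centred on it a round crown 58 mm wide, 40 high (52 over all), its two flat cheeks (34 long) flush with the brim's long sides; 0.25 to 0.42 kg. Origin: centre of the brim's flat face; own +z points to the crown's top. Starts crown up on the table. Tipped over a short edge it rests on edge and crown rim, brim 38 deg off vertical, or rolls on.
- housing_c: aluminium hat: brim 120 mm (own y) x 58 (x) x 12 thick; centred on it a round crown 58 mm wide, 40 high (52 over all), its two flat cheeks (34 long) flush with the brim's long sides; 0.25 to 0.42 kg. Origin: centre of the brim's flat face; own +z points to the crown's top. Starts crown up on the table; interchangeable with housing_b. Between the two, round x = 0.52, y = 0.26 m, the table is free.
- carrier: steel tray fixed to the table; inside 246 mm (own y) x 62 (x): two housings lie in it brim to brim, 6 mm to spare along, 4 across; floor 4 mm thick, walls 4 thick, rising 8 above the floor; a 20 mm lip outside each end. Crown-up seats are centred at y = -61 and +61 mm, leaving about 65 mm between the crowns. Origin: under its middle, on the table top.
- carrier_floor (a point): centre of the carrier's inner floor, 4 mm above the table; axes of the carrier (y along it, z up). Packed right, the brim face of the turned-over housing is 64 mm above this point. Wire racks with tubes, up to 110 mm high, stand fixed between the carrier and the loose housings.
- dropper_bottle: loose white dropper bottle standing up, 50 mm in diameter, 100 mm high, a bystander; origin centre of its base
- orange_jar: loose small jar with orange lid standing up, 41 mm in diameter, 53 mm high, a bystander; origin centre of its base
- beaker_small: loose glass beaker standing up, 76 x 70 mm, 85 mm high, a bystander; origin centre of its base

How it is judged:
By the outcome, as a careful person would: the job done as asked, in the order asked, and still so for the second after the job is handed in, with the robot touching nothing.
It also fails if it takes over 72 s, if anything falls off the work surface, if the arm or the gripper's body presses on something with over 40 N, if the wrist force passes 120 N, or if a joint passes its speed limit or range.

## Working session

There is one attempt and no reset: what is moved stays moved. The work goes in short steps, each a Python script; the robot and the scene stay as the last script left them, time stands still between calls to the robot, and variables do not carry over. Pictures are saved under pics/ and viewed, at most 10 in all, crops included, and the job is handed in when it is done.

```bash
mkdir -p pics; ls; python3 - <<'E'
from rig import *
import numpy as np,cv2
s=sense();print(s['time_s'],s['position'],s['tcp_rot'])
for n in("scene","top"):
    p,d=camera(n);cv2.imwrite(f"pics/{n}0.png",p[:,:,::-1]);np.savez(f"{n}0.npz",p=p,d=d)
    c=camera_params(n);print(n,c)
    print((d>0).mean())
print(camera_params("wrist"))
E
```

```text
pics
0.0 [0.23175659 0.63338674 0.25526533] [[-9.39118753e-01  3.43592224e-01 -5.92311595e-04]
 [ 3.43592723e-01  9.39116885e-01 -1.87551569e-03]
 [-8.81627871e-05 -1.96484591e-03 -9.99998066e-01]]
scene {'K': array([[498.39755856,   0.        , 334.07219512],
       [  0.        , 498.39755856, 234.10769762],
       [  0.        ,   0.        ,   1.        ]]), 'dist': array([-0.12162055,  0.        ,  0.        ,  0.        ,  0.        ]), 'position': array([-0.18479611, -0.51233813,  1.08371651]), 'rotation': array([[ 0.5962233 , -0.61324216,  0.51812337],
       [-0.80263728, -0.44161166,  0.40093957],
       [-0.01706372, -0.65491465, -0.75551018]])}
0.9962565104166666
top {'K': array([[531.9894072 ,   0.        , 312.19272792],
       [  0.        , 531.9894072 , 232.26163383],
       [  0.        ,   0.        ,   1.        ]]), 'dist': array([-0.0534595,  0.       ,  0.       ,  0.       ,  0.       ]), 'position': array([0.29546179, 0.05082827, 1.27107522]), 'rotation': array([[ 0.02807011, -0.98296597,  0.18163141],
       [-0.99940357, -0.03125343, -0.01468742],
       [ 0.02011384, -0.18111081, -0.98325699]])}
0.995869140625
{'K': array([[367.88629523,   0.        , 324.47552004],
       [  0.        , 367.88629523, 241.06894372],
       [  0.        ,   0.        ,   1.        ]]), 'dist': array([-0.05618225,  0.        ,  0.        ,  0.        ,  0.        ]), 'tool_from_camera': array([[-1.72660142e-03, -9.62185684e-01, -2.72388930e-01,
         6.93799530e-02],
       [ 9.99998447e-01, -1.56485146e-03, -8.11050073e-04,
         1.33577057e-03],
       [ 3.54132555e-04, -2.72389907e-01,  9.62186891e-01,
        -1.18378099e-01],
       [ 0.00000000e+00,  0.00000000e+00,  0.00000000e+00,
         1.00000000e+00]])}
```

View pics/top0.png

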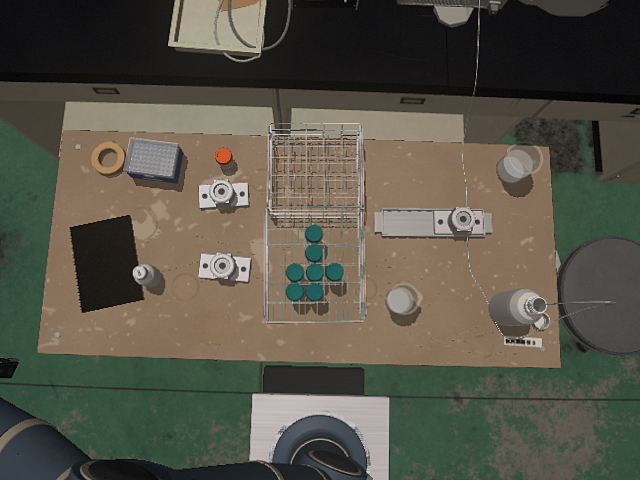

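View pics/scene0.png

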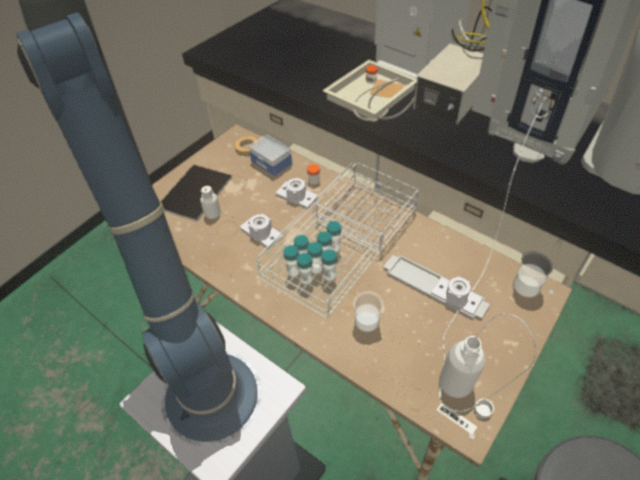

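The top view shows loose housings at (223,193) and (224,266). The carrier runs (375–492, 222) with housing A at its right end (462,219). The racks lie between, the jar is at (223,156), the dropper at (146,273), and the beaker at (402,299). The scene view agrees. Next I'll measure poses and probe reach for tilted grasps.

```bash
cat > h.py <<'E'
from rig import *
import numpy as np, cv2
def cloud(name,pd=None):
    """world point per pixel (480x640x3), picture"""
    c=camera_params(name)
    if name=="wrist":
        s=sense();T=np.eye(4);T[:3,:3]=s['tcp_rot'];T[:3,3]=s['position'];T=T@c['tool_from_camera'];R,t=T[:3,:3],T[:3,3]
    else: R,t=c['rotation'],c['position']
    p,d=pd if pd else camera(name)
    v,u=np.mgrid[:480,:640].astype(np.float32)
    n=cv2.undistortPoints(np.stack([u.ravel(),v.ravel()],1)[:,None],c['K'],np.array(c['dist'])).reshape(480,640,2)
    P=np.dstack([n,np.ones((480,640))])*d[...,None]
    P=P@R.T+t;P[d==0]=np.nan
    return P,p
def blob(P,seed,r,zlo,zhi):
    """rectangle (centre, size, angle of long side from +y) of points near seed in a height band"""
    with np.errstate(invalid='ignore'):
        m=(np.hypot(P[...,0]-seed[0],P[...,1]-seed[1])<r)&(P[...,2]>zlo)&(P[...,2]<zhi)
    m=cv2.morphologyEx(m.astype(np.uint8),cv2.MORPH_OPEN,np.ones((3,3)))
    n,l,st,ce=cv2.connectedComponentsWithStats(m)
    k=1+np.argmax(st[1:,4]); q=P[l==k]
    (c,s,a)=cv2.minAreaRect((q[:,:2]*1000).astype(np.float32))
    b=cv2.boxPoints((c,s,a));e=[b[1]-b[0],b[2]-b[1]];L=max(e,key=np.linalg.norm);L=L*np.sign(L[1])
    return np.array(c)/1000,sorted(s),np.degrees(np.arctan2(-L[0],L[1])),np.median(q[:,2]),len(q)
def ori(yaw,tilt):
    """tool down, y (closing) along world x turned by yaw deg; tilt deg about closing axis: tool z leans to +y of the yawed frame if tilt>0"""
    a,t=np.radians(yaw),np.radians(tilt)
    x=np.array([np.cos(a),np.sin(a),0]);y=np.array([-np.sin(a),np.cos(a),0])
    z=np.array([0,0,-1])*np.cos(t)+y*np.sin(t)
    return x,z
def tool(yaw,tilt,flip=1):
    c,z=ori(yaw,tilt); c=flip*c
    return np.stack([np.cross(c,z),c,z],1)
E
python3 - <<'E'
from h import *
f=np.load("top0.npz");P,_=cloud("top",(f['p'],f['d']))
for n,(u,v) in dict(up=(223,193),lo=(224,266),A=(462,219),Cl=(400,222),Cr=(484,222),jar=(223,156),drop=(146,273),bk=(402,299),bk2=(515,167),rackBL=(266,318),rackTR=(360,130),rackBR=(362,318)).items(): print(n,P[v,u].round(4))
for n,(u,v) in dict(up=(223,193),lo=(224,266),A=(462,219)).items():
    for lo,hi in((.006,.03),(.045,.06)):
        print(n,blob(P,P[v,u],.075,lo,hi))
print('car',blob(P,P[222,420],.17,.008,.016),blob(P,P[222,420],.17,.0025,.06))
sc=np.load("scene0.npz");Q,_=cloud("scene",(sc['p'],sc['d']))
print('scene up',blob(Q,P[193,223],.05,.045,.06),'lo',blob(Q,P[266,224],.05,.045,.06),'A',blob(Q,P[219,462],.05,.045,.06))
for x in (.45,.52,.6,.68):
  for y in (.15,.26):
   for fl in (1,-1):
    for yaw in (0,-90,45,-45):
     r=[t for t in range(-80,86,10) if inverse_kinematics(np.array([x,y,.08]),tool(yaw,t,fl)) is not None]
     print(x,y,fl,yaw,r and (min(r),max(r),len(r)))
print(sense()['time_s'])
E
```

```text
up [0.6089 0.2461 0.0488]
lo [0.4365 0.2347 0.0419]
A [ 0.5634 -0.3202  0.0537]
Cl [ 0.5617 -0.1817  0.0046]
Cr [ 0.5666 -0.3868  0.0135]
jar [0.6998 0.2514 0.0504]
drop [0.409  0.3979 0.0978]
bk [ 0.373  -0.1811  0.0325]
bk2 [ 0.6972 -0.4546  0.0519]
rackBL [0.3196 0.1301 0.0743]
rackTR [ 0.766  -0.0735  0.0788]
rackBR [ 0.3267 -0.0879  0.0358]
up (array([0.61635333, 0.21208649]), [43.473182678222656, 59.4422492980957], np.float32(-87.90571), np.float64(0.012882284586664738), 367)
up (array([0.61399988, 0.2498255 ]), [54.57725143432617, 59.68434524536133], np.float32(-88.55741), np.float64(0.05110602669946962), 363)
lo (array([0.43445078, 0.200845  ]), [45.15557861328125, 57.90069580078125], np.float32(87.08272), np.float64(0.01283850447316004), 402)
lo (array([0.43575348, 0.23793982]), [56.07596206665039, 56.38508224487305], np.float32(-88.29769), np.float64(0.05111589738550859), 417)
A (array([ 0.56370831, -0.28371988]), [49.70096969604492, 76.35580444335938], np.float32(-80.97077), np.float64(0.015846706356519302), 454)
A (array([ 0.56381104, -0.32109671]), [56.23942565917969, 59
[... 1976 characters left out ...]
1 0 (-80, 80, 17)
0.6 0.26 1 -90 (-60, 80, 14)
0.6 0.26 1 45 (-80, 80, 17)
0.6 0.26 1 -45 (-60, 80, 15)
0.6 0.26 -1 0 (-80, 80, 17)
0.6 0.26 -1 -90 (-60, 80, 15)
0.6 0.26 -1 45 (-80, 80, 17)
0.6 0.26 -1 -45 (-60, 80, 15)
0.68 0.15 1 0 (-80, 80, 17)
0.68 0.15 1 -90 (-50, 80, 13)
0.68 0.15 1 45 (-80, 80, 17)
0.68 0.15 1 -45 (-60, 80, 15)
0.68 0.15 -1 0 (-80, 80, 17)
0.68 0.15 -1 -90 (-50, 80, 14)
0.68 0.15 -1 45 (-80, 80, 17)
0.68 0.15 -1 -45 (-60, 80, 15)
0.68 0.26 1 0 (-80, 80, 17)
0.68 0.26 1 -90 (-50, 80, 14)
0.68 0.26 1 45 (-80, 80, 17)
0.68 0.26 1 -45 (-50, 80, 14)
0.68 0.26 -1 0 (-80, 80, 17)
0.68 0.26 -1 -90 (-50, 80, 14)
0.68 0.26 -1 45 (-80, 80, 17)
0.68 0.26 -1 -45 (-50, 80, 14)
0.1
```

```bash
python3 - <<'E'
from h import *
f=np.load("top0.npz");P,_=cloud("top",(f['p'],f['d']))
m=(P[...,0]>.62)&(P[...,0]<.78)&(P[...,1]>.32)&(P[...,1]<.5)&(P[...,2]>.02)
print('box',np.nanpercentile(P[m],[1,50,99],axis=0).round(3))
print('jar',blob(P,(.70,.2514),.04,.04,.06),'drop',blob(P,(.409,.398),.04,.085,.11),'bk',blob(P,(.373,-.181),.06,.06,.1))
m=(P[...,1]>-.1)&(P[...,1]<.2)&(P[...,0]>.3)&(P[...,2]>.07);print('rack',np.nanpercentile(P[m],[0.5,99.5],axis=0).round(3))
b=np.array([.436,.2365]);yaw=-2.5
R=tool(yaw,0)
print(inverse_kinematics(np.array([.564,-.30,.3]),tool(1,0)),inverse_kinematics(np.array([*b,.1]),R))
command_gripper(.08,60)
movep(np.array([*b,.12]),R);print(sense()['time_s'])
move_l(np.array([*b,.040]),feed=.15,until_force=15)
command_gripper(.03,60);s=sense();print(s['time_s'],s['finger_gap'],s['position'])
move_l(np.array([*b,.20]),feed=.3)
movep(np.array([.564,-.335,.25]),tool(1,0));s=sense();print(s['time_s'],s['finger_gap'],s['position'],s['joint_pos'])
P,p=cloud("wrist");np.savez("w1.npz",P=P,p=p);cv2.imwrite("pics/w1.png",p[:,:,::-1])
E
```

```text
box [[0.643 0.361 0.021]
 [0.682 0.416 0.066]
 [0.731 0.479 0.072]]
jar (array([0.69929041, 0.25107697]), [38.792388916015625, 40.32440948486328], np.float32(18.03357), np.float64(0.053129772050845125), 234) drop (array([0.41097012, 0.41170685]), [27.764869689941406, 29.277099609375], np.float32(10.393841), np.float64(0.10031096987493626), 163) bk (array([ 0.37454718, -0.19303687]), [43.856082916259766, 69.05480194091797], np.float32(-76.04472), np.float64(0.08205248971821), 207)
rack [[ 0.316 -0.098  0.071]
 [ 1.062  0.198  0.179]]
[-0.21042549  0.50071819  0.93563529  1.60976219 -0.41993764  1.24635642
  0.82043508] [-0.83789549  0.39862198  0.31644667  2.11233627 -0.1987909   0.65812812
 -0.43039532]
2.0417
3.0583 0.05725011267517383 [0.43729337 0.23712815 0.0414591 ]
5.85 0.05742067499947271 [ 0.56475284 -0.33343951  0.24949858] [-0.09678634  0.55539375  0.8496779   1.62613032 -0.44625549  1.16635245
  0.87781616]
```

View pics/w1.png

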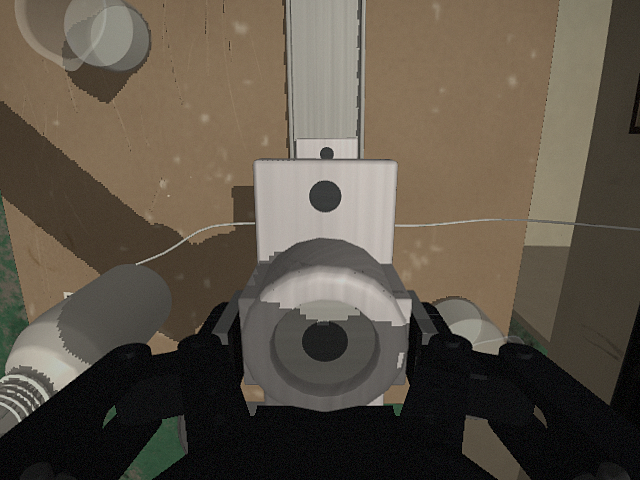

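The view shows B held in hand, carrier walls at columns 290 and 361 (rows 0–160), and A's brim end at row 140. The free end is just out of frame, so I'll step 7 cm and measure walls and end wall there.

```bash
python3 - <<'E'
from h import *
def walls(P):
    x,y,z=P[...,0],P[...,1],P[...,2]
    for lo,hi in((.545-.03,.56),(.57,.565+.055)):
        m=(y>-.25)&(y<-.145)&(x>lo)&(x<hi)&(z>.0085)&(z<.016)
        if m.sum()>20:
            k=np.polyfit(y[m]+.2,x[m],1);print('wall x at y=-.2',k[1].round(4),'yaw',np.degrees(-np.arctan(k[0])).round(2),m.sum(),np.percentile(x[m],[5,95]).round(4))
f=np.load("w1.npz");P=f['P'];walls(P)
m=(P[...,0]>.54)&(P[...,0]<.59)&(P[...,1]>-.275)&(P[...,1]<-.2)&(P[...,2]>.01)&(P[...,2]<.02);print('A brim +y end',np.percentile(P[m][:,1],[1,50,97,99.5]).round(4),np.percentile(P[m][:,0],[1,99]).round(4),np.median(P[m][:,2]))
movep(np.array([.564,-.265,.25]),tool(1,0))
P,p=cloud("wrist");np.savez("w2.npz",P=P,p=p);cv2.imwrite("pics/w2.png",p[:,:,::-1]);walls(P)
m=(abs(P[...,0]-.563)<.02)
for y in np.arange(-.16,-.09,.003):
    k=m&(abs(P[...,1]-y)<.0015); print(round(y,3),np.nanmedian(P[k][:,2]).round(4) if k.any() else None,end=' | ')
print(sense()['position'],sense()['time_s'])
E
```

```text
wall x at y=-.2 0.5306 yaw 1.14 581 [0.5281 0.5325]
wall x at y=-.2 0.5963 yaw 1.79 594 [0.5937 0.5989]
A brim +y end [-0.2749 -0.2689 -0.2632 -0.2629] [0.5408 0.5894] 0.01676542075118126
wall x at y=-.2 0.5304 yaw 1.43 347 [0.5277 0.5321]
wall x at y=-.2 0.5963 yaw 1.31 348 [0.5937 0.5979]
-0.16 0.0049 | -0.157 0.0049 | -0.154 0.0046 | -0.151 0.0048 | -0.148 0.0047 | -0.145 0.0048 | -0.142 0.0045 | -0.139 0.005 | -0.136 0.0128 | -0.133 0.0128 | -0.13 0.0128 | -0.127 0.0128 | -0.124 0.0127 | -0.121 0.0127 | -0.118 0.0125 | -0.115 0.0009 | -0.112 0.0007 | -0.109 0.0007 | -0.106 0.0008 | -0.103 0.0008 | -0.1 0.0007 | -0.097 0.0007 | -0.094 0.0008 | -0.091 0.0005 | [ 0.56442188 -0.26394439  0.25019258] 6.3333
```

View pics/w2.png

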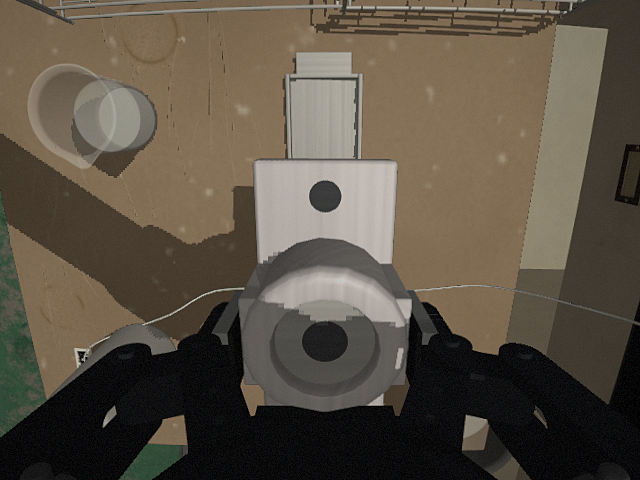

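The view shows the carrier's end wall at row ~75 and its lip at row 52, with B's brim (255–397, row 159) above. I'll measure B in hand from the same picture, then seat it.

```bash
python3 - <<'E'
from h import *
P=np.load("w2.npz")['P'];s=sense();t=s['position']
m=(P[...,2]>.212)&(P[...,2]<.232)&(abs(P[...,0]-t[0])<.045)&(P[...,1]>t[1]+.036)&(P[...,1]<t[1]+.075)
q=P[m];(c,sz,a)=cv2.minAreaRect((q[:,:2]*1000).astype(np.float32))
e=np.percentile(q[:,1],[50,98,99.8]);lo,hi=np.percentile(q[:,0],[1,99])
print('B brim z',np.median(q[:,2]),'end y-tcp',e-t[1],'x-tcp',(lo+hi)/2-t[0],lo,hi,c,sz,a)
off=np.array([(lo+hi)/2-t[0],e[2]-.060-t[1]])
tgt=np.array([.5634,-.1995])-off
print('off',off,'tcp target',tgt)
if abs(off).max()<.012:
    R=tool(1.4,0)
    movep(np.array([*tgt,.12]),R)
    print(sense()['position'])
    move_l(np.array([*tgt,.060]),feed=.15)
    h=move_l(np.array([*tgt,.040]),feed=.03,until_force=8)
    s=sense();print(h,s['position'],s['wrist_force'],s['time_s'])
E
```

```text
B brim z 0.22098069726537004 end y-tcp [0.0506788  0.06366131 0.06420879] x-tcp -0.0003535800553567947 0.5358779009016141 0.5922586906653003 (564.0668334960938, -213.9278106689453) (58.361183166503906, 28.398681640625) 0.42556658387184143
off [-0.00035358  0.00420879] tcp target [ 0.56375358 -0.20370879]
[ 0.56450767 -0.20609324  0.1213151 ]
True [ 0.56382264 -0.20363041  0.04540006] [0.59956399 0.4177114  4.52704697] 8.025
```

```bash
python3 - <<'E'
from h import *
command_gripper(.072)
t=sense()['position'];move_l(np.array([t[0],t[1],.13]),feed=.25)
movep(np.array([.565,-.335,.22]),tool(1,0))
P,p=cloud("wrist");np.savez("w3.npz",P=P,p=p);cv2.imwrite("pics/w3.png",p[:,:,::-1])
for n,c in dict(B=(.563,-.199),A=(.565,-.322)).items():
    print(n,blob(P,c,.045,.048,.062))
    m=(abs(P[...,0]-.564)<.02)&(abs(P[...,1]-c[1])<.07)&(P[...,2]>.012)&(P[...,2]<.022);q=P[m];print(' brim z',np.percentile(q[:,2],[5,50,95]).round(4))
m=(abs(P[...,0]-.563)<.02)
for y in np.arange(-.17,-.13,.002):
    k=m&(abs(P[...,1]-y)<.001); print(round(y,3),np.nanmedian(P[k][:,2]).round(4) if k.any() else None,end=' | ')
print(sense()['time_s'])
E
```

```text
B (array([ 0.56405499, -0.20163055]), [57.83197784423828, 57.96110153198242], np.float32(0.8906943), np.float64(0.054652752981010855), 5767)
 brim z [0.0154 0.0168 0.018 ]
A (array([ 0.56676306, -0.32285065]), [56.947776794433594, 57.720394134521484], np.float32(-87.653206), np.float64(0.05502475623608641), 4324)
 brim z [0.0133 0.0168 0.0181]
-0.17 None | -0.168 0.0166 | -0.166 0.0166 | -0.164 0.0169 | -0.162 0.0169 | -0.16 0.0169 | -0.158 0.0168 | -0.156 0.016 | -0.154 None | -0.152 None | -0.15 None | -0.148 None | -0.146 None | -0.144 None | -0.142 None | -0.14 None | -0.138 None | -0.136 None | -0.134 None | -0.132 None | -0.13 None | 9.55
```

View pics/w3.png

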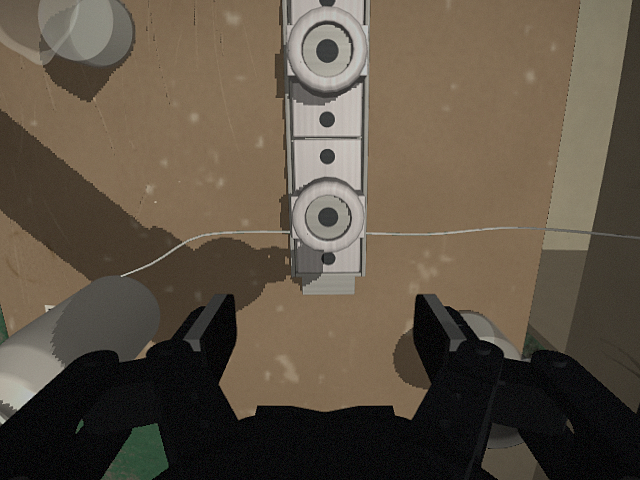

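B sits flat (brim z 16.8 mm, same as A), with crowns at (327,50) and (328,217). They are 121 mm apart with the gap midpoint at about (0.565, −0.262). Now C: re-place it along x in the free area, then flip there. First I'll check IK for the sequence.

```bash
cat >> h.py <<'E'
def hp(O,yaw,th,y,z):
    """world point of housing own (0,y,z), brim-face centre O, yaw, turned th deg about own x"""
    a,t=np.radians(yaw),np.radians(th);Y=np.array([-np.sin(a),np.cos(a),0])
    return np.array(O)+Y*(y*np.cos(t)-z*np.sin(t))+np.array([0,0,1])*(y*np.sin(t)+z*np.cos(t))
E
python3 - <<'E'
from h import *
ik=lambda n,p,R:print(n,p.round(3),(lambda q:None if q is None else q.round(2))(inverse_kinematics(p,R)))
ik('pick',np.array([.6145,.248,.041]),tool(2.5,0,1));ik('pick-',np.array([.6145,.248,.041]),tool(2.5,0,-1))
for f in(1,-1):
  for xs in (.47,.5):
    ik(f'set{f}',np.array([xs,.27,.041]),tool(-90,0,f))
    g=hp([xs,.27,0],-90,0,.004,.036)
    for d in(0,.1): ik(f'g1{f}',g-d*tool(-90,-64,f)[:,2],tool(-90,-64,f))
  for xr in(.5,.53):
    O=np.array([xr,.27,.0547])
    g=hp(O,-90,128,.004,.036)
    for d in(0,.1): ik(f'rel{f}',g-d*tool(-90,64,f)[:,2],tool(-90,64,f))
    ik(f'rel hi',g+[0,0,.12],tool(-90,64,f))
    g=hp(O,-90,128,0,.012)
    for d in(0,.1): ik(f'g2{f}',g-d*tool(-90,-52,f)[:,2],tool(-90,-52,f))
E
```

```text
pick [0.614 0.248 0.041] [-0.91  0.79  0.69  1.76 -0.66  0.84  0.14]
pick- [0.614 0.248 0.041] [-0.03  0.77 -0.62  1.7   0.57  0.86  2.29]
set1 [0.47  0.27  0.041] [-1.33  0.84  1.06  2.06 -1.    0.88 -1.25]
g11 [0.474 0.27  0.036] [-0.71  1.11  0.52  1.44 -0.63  1.9  -1.52]
g11 [0.564 0.27  0.08 ] [-0.34  1.09 -0.05  1.14 -0.33  1.96 -1.91]
set1 [0.5   0.27  0.041] [-1.29  0.87  1.06  2.   -1.    0.92 -1.25]
g11 [0.504 0.27  0.036] [-0.68  1.14  0.52  1.35 -0.63  1.94 -1.54]
g11 [0.594 0.27  0.08 ] None
rel1 [0.469 0.27  0.036] None
rel1 [0.379 0.27  0.08 ] None
rel hi [0.469 0.27  0.156] None
g21 [0.491 0.27  0.047] [-0.98  1.24  1.05  1.51 -0.87  1.97 -1.24]
g21 [0.569 0.27  0.109] [-0.74  1.08  0.72  1.26 -0.67  1.97 -1.51]
rel1 [0.499 0.27  0.036] [-0.74  0.81 -0.24  2.4   2.21  1.29  1.63]
rel1 [0.409 0.27  0.08 ] None
rel hi [0.499 0.27  0.156] [-0.43  0.55 -0.62  2.4   2.05  1.24  2.  ]
g21 [0.521 0.27  0.047] [-0.88  1.19  0.91  1.42 -0.8   1.92 -1.34]
g21 [0.599 0.27  0.109] [-0.62  1.07  0.53  1.15 -0.58  1.96 -1.63]
set-1 [0.47  0.27  0.041] [-0.92  0.58  0.42  2.04 -0.41
[... 162 characters left out ...]
   0.27  0.041] [-0.91  0.61  0.45  1.98 -0.43  0.64  1.39]
g1-1 [0.504 0.27  0.036] [-0.51  1.08  0.2   1.34 -0.47  1.85  1.42]
g1-1 [0.594 0.27  0.08 ] None
rel-1 [0.469 0.27  0.036] None
rel-1 [0.379 0.27  0.08 ] None
rel hi [0.469 0.27  0.156] None
g2-1 [0.491 0.27  0.047] [-0.58  0.95  0.26  1.48 -0.46  1.65  1.44]
g2-1 [0.569 0.27  0.109] [-0.53  0.98  0.28  1.24 -0.45  1.85  1.4 ]
rel-1 [0.499 0.27  0.036] [-0.74  0.81 -0.24  2.4   2.21  1.29 -1.51]
rel-1 [0.409 0.27  0.08 ] None
rel hi [0.499 0.27  0.156] [-0.43  0.55 -0.62  2.4   2.05  1.24 -1.14]
g2-1 [0.521 0.27  0.047] [-0.55  0.99  0.25  1.39 -0.45  1.69  1.43]
g2-1 [0.599 0.27  0.109] [-0.5   1.02  0.27  1.14 -0.44  1.9   1.38]
```

```bash
python3 - <<'E'
from h import *
ik=lambda n,p,R:print(n,p.round(3),(lambda q:None if q is None else q.round(2))(inverse_kinematics(p,R)))
f0=np.load("top0.npz");P,_=cloud("top",(f0['p'],f0['d']))
m=(f0['p'].max(2)<45)&(P[...,2]<.03)&(P[...,1]>.3)&(P[...,0]>.25)&(P[...,0]<.75);m=cv2.morphologyEx(m.astype(np.uint8),cv2.MORPH_OPEN,np.ones((9,9)))>0;print('mat',np.percentile(P[m],[1,50,99],axis=0).round(3))
for f in(1,-1):
    ik(f'pick{f}',np.array([.6145,.248,.041]),tool(2.5,0,f))
    ik(f'set{f}',np.array([.54,.27,.041]),tool(0,0,f))
    g=hp([.54,.27,0],0,0,.004,.037)
    for d in(0,.07): ik(f'g1{f}',g-d*tool(0,-68,f)[:,2],tool(0,-68,f))
    for t in(-68,-34,0,30,60): ik(f'rot{t}',np.array([.54,.34,.2]),tool(0,t,f))
    O=np.array([.54,.39,.0547])
    g=hp(O,0,128,.004,.037)
    for d in(0,.07): ik(f'rel{f}',g-d*tool(0,60,f)[:,2],tool(0,60,f))
    g=hp(O,0,128,0,.012)
    for d in(0,.07): ik(f'g2{f}',g-d*tool(0,-52,f)[:,2],tool(0,-52,f))
    ik('place',np.array([.5654,-.2622,.06]),tool(1.4,0,f))
E
```

```text
mat [[0.331 0.437 0.009]
 [0.438 0.52  0.015]
 [0.544 0.605 0.02 ]]
pick1 [0.614 0.248 0.041] [-0.91  0.79  0.69  1.76 -0.66  0.84  0.14]
set1 [0.54  0.27  0.041] [-1.03  0.73  0.71  1.91 -0.68  0.77  0.06]
g11 [0.54  0.274 0.037] [-1.41  1.39  1.08  1.5  -0.11  1.41 -0.44]
g11 [0.54  0.339 0.063] [-1.4   1.35  1.04  1.36 -0.06  1.56 -0.48]
rot-68 [0.54 0.34 0.2 ] [-1.38  1.12  0.98  1.36  0.15  1.67 -0.49]
rot-34 [0.54 0.34 0.2 ] [-1.31  0.81  0.88  1.51 -0.08  1.37 -0.49]
rot0 [0.54 0.34 0.2 ] [-1.19  0.57  0.81  1.72 -0.47  1.06 -0.21]
rot30 [0.54 0.34 0.2 ] [-0.93  0.47  0.67  1.9  -1.03  0.96  0.33]
rot60 [0.54 0.34 0.2 ] [ 0.45  0.75 -0.98  1.96 -0.88  0.52  0.47]
rel1 [0.54  0.358 0.035] [ 0.41  1.11 -0.98  1.96 -0.85  0.27  0.72]
rel1 [0.54  0.298 0.07 ] [ 0.53  1.03 -0.98  1.99 -0.73  0.38  0.6 ]
g21 [0.54  0.381 0.047] [-1.37  1.23  0.95  1.36 -0.17  1.46 -0.53]
g21 [0.54  0.436 0.09 ] [-1.35  1.19  0.9   1.22 -0.12  1.6  -0.58]
place [ 0.565 -0.262  0.06 ] [-0.12  0.71  0.69  1.85 -0.62  0.81  0.93]
pick-1 [0.614 0.248 0.041] [-0.03  0.77 -0.62  1.7   0.57  0.86  2.29]
set
[... 191 characters left out ...]
  1.76  2.08]
rot-68 [0.54 0.34 0.2 ] [-0.96  0.9   0.13  1.32  0.62  1.89  2.19]
rot-34 [0.54 0.34 0.2 ] [-0.91  0.65  0.17  1.48  0.32  1.44  2.28]
rot0 [0.54 0.34 0.2 ] [-0.71  0.46  0.12  1.69 -0.06  0.99  2.57]
rot30 [0.54 0.34 0.2 ] [ 0.28  0.61 -0.99  1.83  0.09  0.65  2.54]
rot60 [0.54 0.34 0.2 ] [ 0.39  0.7  -0.87  1.96 -1.    0.58 -2.57]
rel-1 [0.54  0.358 0.035] [ 0.41  1.11 -0.98  1.96 -0.85  0.27 -2.43]
rel-1 [0.54  0.298 0.07 ] [ 0.53  1.03 -0.98  1.99 -0.73  0.38 -2.54]
g2-1 [0.54  0.381 0.047] [-0.96  1.    0.13  1.33  0.44  1.56  2.11]
g2-1 [0.54  0.436 0.09 ] [-1.    1.01  0.12  1.19  0.42  1.7   2.14]
place [ 0.565 -0.262  0.06 ] [-0.33  0.92  1.1   1.86 -0.98  1.03 -1.92]
```

```bash
python3 - <<'E'
from h import *
R=tool(2.5,0)
t=sense()['position'];move_l(np.array([t[0],t[1],.27]),feed=.25)
movep(np.array([.612,.19,.22]),R)
P,p=cloud("wrist")
c=blob(P,(.6145,.248),.05,.044,.062);print(c)
xy=c[0]; yaw=2.5
m=(np.hypot(P[...,0]-xy[0],P[...,1]-xy[1])<.075)&(P[...,2]>.006)&(P[...,2]<.06)
r=cv2.minAreaRect((P[m][:,:2]*1000).astype(np.float32));print(r)
command_gripper(.072,80)
movep(np.array([*xy,.12]),R)
move_l(np.array([*xy,.041]),feed=.12,until_force=15)
command_gripper(.03,80);s=sense();print(s['finger_gap'],s['position'])
z0=s['position'][2]
move_l(np.array([*xy,.10]),feed=.2)
movep(np.array([.54,.27,.10]),tool(0,0))
print(move_l(np.array([.54,.27,z0-.002]),feed=.06,until_force=6),sense()['position'])
command_gripper(.072)
move_l(np.array([.54,.27,.12]),feed=.25)
R=tool(0,-62);g=hp([.54,.27,0],0,0,.004,.037)
movep(g-.10*R[:,2],R);print('pre',sense()['joint_pos'].round(2))
print(move_l(g,feed=.12,until_force=12),sense()['position'],g)
command_gripper(.03,80);s=sense();print(s['finger_gap'],s['wrist_force'],s['time_s'])
P,p=cloud("scene");cv2.imwrite("pics/s1.png",p[120:300,130:430,::-1].repeat(2,0).repeat(2,1))
E
```

```text
(array([0.61559094, 0.25147609]), [56.93401336669922, 58.023948669433594], np.float32(-85.80184), np.float64(0.05104999552176054), 4678)
((638.5089721679688, 253.28872680664062), (103.95990753173828, 120.3622817993164), 5.1955180168151855)
0.057012349335151265 [0.61672347 0.25163494 0.04272748]
True [0.53949424 0.26979473 0.04273519]
pre [-1.36  1.23  0.92  1.34 -0.01  1.56 -0.56]
False [0.54039471 0.27477999 0.03738786] [0.54  0.274 0.037]
0.057202828939192214 [-1.52162458  4.07053645  3.42784067] 18.2
```

View pics/s1.png

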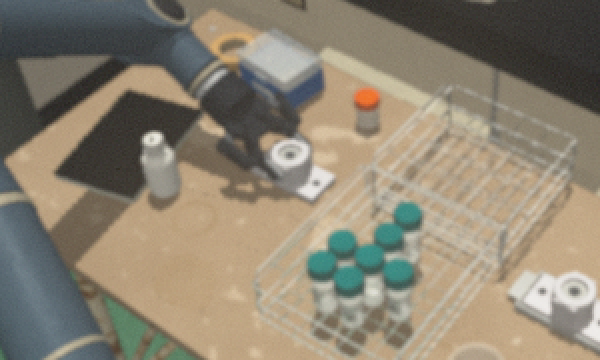

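The tilted grasp on C is fine, with the hand clear of the box, dropper and jar. Now I'll lift and rotate, and check the joint path before each step.

```bash
python3 - <<'E'
from h import *
t=sense()['position']
move_l(t+[0,.03,.20],feed=.25)
for a in(-35,-5,20,40,60):
    p=np.array([.54,.35,.28]);R=tool(0,a)
    q=inverse_kinematics(p,R);d=None if q is None else abs(q-sense()['joint_pos']).max()
    print(a,None if q is None else q.round(2),d)
    if q is None or (d>1.2): break
    movep(p,R)
s=sense();print(s['finger_gap'],s['position'],s['time_s'])
E
```

```text
-35 [-1.36  0.79  1.    1.41 -0.1   1.52 -0.42] 0.23188647587747746
-5 [-1.27  0.55  0.91  1.59 -0.37  1.25 -0.3 ] 0.2703415100897912
20 [-1.08  0.4   0.77  1.75 -0.7   1.07 -0.03] 0.33626383421962946
40 [-0.64  0.34  0.33  1.86 -0.99  0.97  0.26] 0.43667253339034817
60 [ 0.45  0.6  -0.98  1.91 -0.88  0.64  0.33] 1.3100433562639566
0.056990684502759556 [0.53956501 0.35148664 0.27840175] 20.9583
```

```bash
python3 - <<'E'
from h import *
for a in(50,60):
    movep(np.array([.54,.35,.28]),tool(0,a));print(sense()['joint_pos'].round(2))
R=tool(0,60);O=np.array([.54,.39,.0572]);g=hp(O,0,122,.004,.037)
move_l(g+[0,0,.04],feed=.2)
print(move_l(g-[0,0,.004],feed=.03,until_force=4));s=sense();print(s['position'],g,s['wrist_force'],s['joint_pos'].round(2),s['time_s'])
P,p=cloud("scene");cv2.imwrite("pics/s2.png",p[120:300,130:430,::-1].repeat(2,0).repeat(2,1))
E
```

```text
[ 0.01  0.39 -0.42  1.88 -0.97  0.81  0.31]
[ 0.45  0.6  -0.97  1.91 -0.88  0.64  0.33]
True
[0.5400194  0.35649342 0.04361353] [0.54       0.35650254 0.04098518] [0.63768167 0.33324582 2.80425692] [ 0.41  1.09 -0.97  1.97 -0.87  0.29  0.72] 24.6083
```

View pics/s2.png

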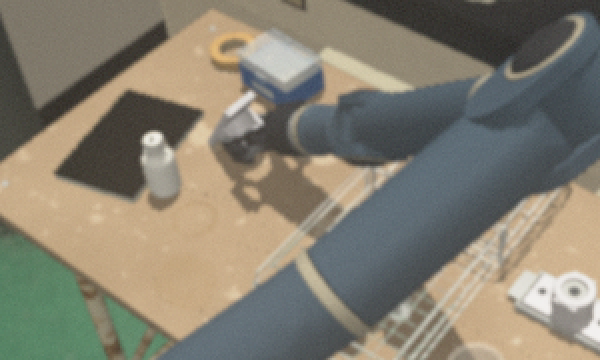

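C stands on its lower edge, brim tilted, and the hand is clear of the rack. Next I'll release, back off along the tool axis and look.

```bash
python3 - <<'E'
from h import *
R=sense()['tcp_rot']
command_gripper(.066)
sleep(.3)
t=sense()['position'];move_l(t-.07*R[:,2],feed=.1)
t=sense()['position'];move_l(t+[0,0,.17],feed=.25)
for a in(50,40,20,0,-25):
    movep(np.array([.54,.33+(.08 if a<0 else 0),.28]),tool(0,a))
print(sense()['joint_pos'].round(2),sense()['time_s'])
movep(np.array([.54,.34,.26]),tool(0,0))
P,p=cloud("wrist");np.savez("w4.npz",P=P,p=p);cv2.imwrite("pics/w4.png",p[:,:,::-1]);print(sense()['position'],sense()['time_s'])
E
```

```text
[-0.66  0.63 -0.28  1.3   0.42  1.6  -0.99] 28.95
[0.54134122 0.33654052 0.26068141] 29.525
```

View pics/w4.png

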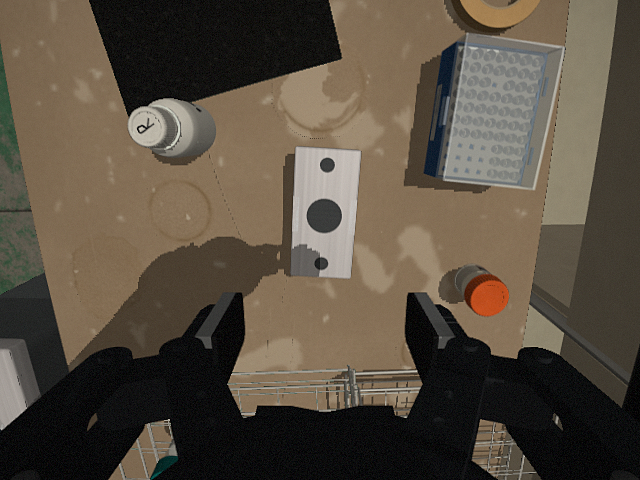

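The brim back shows at (325,213), nearly full length (rows 148–278), and C looks either fully over or still tilted. The depth will tell.

```bash
python3 - <<'E'
from h import *
P=np.load("w4.npz")['P']
for v in range(150,280,15): print(v,P[v,300].round(4),P[v,350].round(4))
b=blob(P,P[185,325],.09,.03,.12);print(b)
m=np.zeros((480,640),bool);m[170:190,305:345]=1
E
```

```text
150 [0.522  0.3936 0.0533] [0.5654 0.3931 0.0506]
165 [0.5216 0.3808 0.0526] [0.5653 0.3803 0.0523]
180 [0.5212 0.3677 0.0522] [0.5654 0.3672 0.0525]
195 [0.5209 0.3544 0.0522] [0.5654 0.354  0.053 ]
210 [0.5206 0.3411 0.0538] [0.5656 0.3403 0.0522]
225 [0.5202 0.3273 0.0539] [0.5657 0.3265 0.0527]
240 [0.5197 0.313  0.0533] [0.5657 0.3124 0.0531]
255 [0.5193 0.2983 0.0529] [0.5659 0.2978 0.0529]
270 [0.5188 0.2834 0.0528] [0.5661 0.2826 0.0521]
(array([0.54196698, 0.33506998]), [58.20140838623047, 119.93684387207031], np.float32(-4.197592), np.float64(0.0528301797692452), 8229)
```

C rolled right over and lies flat, crown down (brim face 52.8 mm) at (0.542, 0.335), yaw −4°. I'll take it from above and set it in.

```bash
python3 - <<'E'
from h import *
c=np.array([.5420,.3351]);R=tool(-4.2,0)
command_gripper(.08,70)
movep(np.array([*c,.13]),R)
move_l(np.array([*c,.041]),feed=.12,until_force=12)
command_gripper(.03,70);s=sense();t=s['position'].copy();print(s['finger_gap'],t,s['time_s'])
off=s['tcp_rot'].T@np.array([*(c-t[:2]),0])
off[1]=0    # centred across by the fingers
print('off tool',off)
move_l(np.array([*c,.25]),feed=.3)
R=tool(1.35,0);mid=np.array([.5654,-.2622]);q=mid-(R@off)[:2]
movep(np.array([.56,.0,.28]),tool(0,0))
movep(np.array([*q,.15]),R);s=sense();print(s['position'],q)
P,p=cloud("wrist");np.savez("w5.npz",P=P,p=p)
zf=t[2]+.016
move_l(np.array([*q,zf+.05]),feed=.15)
h=move_l(np.array([*q,zf-.004]),feed=.03,until_force=6)
s=sense();print(h,s['position'],'expect z',zf,s['wrist_force'],s['ft_torque'],s['time_s'])
E
```

```text
0.05708588748341661 [0.54289997 0.33568736 0.04231792] 31.625
off tool [-6.51736291e-04  0.00000000e+00 -2.88939442e-06]
[ 0.56686857 -0.25908162  0.15081419] [ 0.56538465 -0.26154844]
True [ 0.56532574 -0.26155251  0.05837364] expect z 0.05831791735705974 [-0.72652336  0.12733192  5.36397639] [0.05325158 0.02353863 0.04001106] 36.8417
```

It seated at exactly the expected height. Now I'll release, retreat and verify.

```bash
python3 - <<'E'
from h import *
command_gripper(.075);sleep(.3)
t=sense()['position'];move_l(np.array([t[0],t[1],.16]),feed=.2)
movep(np.array([.565,-.40,.26]),tool(1,0))
P,p=cloud("wrist");cv2.imwrite("pics/w6.png",p[:,:,::-1])
print(blob(P,(.565,-.262),.075,.06,.075))
m=(abs(P[...,0]-.565)<.02)
for y in np.arange(-.33,-.18,.012):
    k=m&(abs(P[...,1]-y)<.002); print(round(y,3),np.nanmedian(P[k][:,2]).round(4),end=' | ')
print(sense()['time_s'])
E
```

```text
(array([ 0.56588788, -0.27338901]), [58.811588287353516, 96.50035858154297], np.float32(1.0633799), np.float64(0.06865790305894082), 9759)
-0.33 0.051 | -0.318 0.0685 | -0.306 0.0688 | -0.294 0.0687 | -0.282 0.0687 | -0.27 0.0688 | -0.258 0.0688 | -0.246 0.0687 | -0.234 0.0686 | -0.222 nan | -0.21 nan | -0.198 nan | -0.186 nan | 38.8917
  return np.nanmean(a, axis, out=out, keepdims=keepdims)
```

View pics/w6.png

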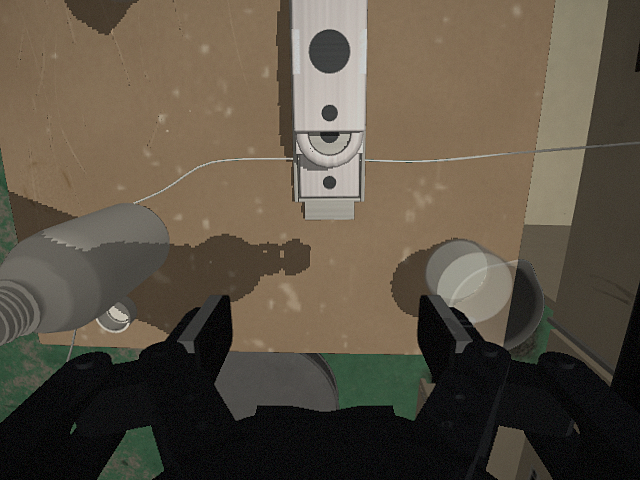

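The brim lies level at 68.6 mm, in line with the carrier (1.1°), spanning columns 293–367 and resting on A's crown at (330,145). The bystanders were never touched, so I'm handing in.

```bash
python3 -c "
from rig import *
print(finish_job())"
```

```text
the job is handed in; nothing more can be done
None
```

The job is handed in at about 39 s: A and B are crown up in the carrier, and C is crown down between them with its brim level at 68.6 mm (68 expected) and in line with the carrier to within half a degree; I saw no contact with the loose bottle, jar or beaker, but did not measure their positions again at the end.

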